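# Close the fixings pot and its drawer

### The arm

A 6-joint arm with a two-finger parallel gripper is mounted at the origin on a cart in front of the work surface, level with it; the furniture and walls round the work are solid. World frame = base frame: x ahead of the robot, y to its left, z up, the work surface at z = 0. Lengths are in mm, angles in rad, forces in N, time in s.
With the tool pointing down it reaches from about 400 to 925 mm from the base axis. Payload 12.5 kg.
Tool frame: the origin (TCP) lies midway between the tips of the shut fingers; the grasp point (between the pads) lies 19 mm behind it; z points along the fingers, y is the line along which they close (so a half turn about z gives the same grasp; the last joint's range is limited). The gripper opens to 95 mm and grips with 3 to 60 N. Pads are 20 mm wide; open, the fingers measure 119 mm over their backs; the gripper's body (75 mm by 180 mm) begins 59 mm behind the grasp point.
Start: joints at [-1.441, 0.491, 1.559, -0, 1.092, -0.106], TCP at [146.036, -607.72, 183.361] pointing down, gripper open.
Joint ranges: [-3.1, 3.1], [-0.84, 2.19], [0.05, 2.79], [-1.13, 4.28], [0.06, 2.93], [-2.69, 2.69]. Speed limits (rad/s): [2.22, 2.22, 2.79, 3.14, 3.14, 3.14].

### API

Orientations are given as [roll, pitch, yaw] about the fixed x, y, z axes, in that order (R = Rz(yaw) Ry(pitch) Rx(roll)).
In Python, from cell import env gives the robot as it stands.
- The arm moves only by the tool arm_command, never from a script. Its argument "targets" is a list of rows, each a list of 5 numbers: the shift along the tool's x, y, z in mm, then the turn about the tool's z in degrees, then the opening, from 0 (shut) to 1 (fully open). In form: [[tx, ty, tz, roll, fingers], ...]. A call has 1 to 5 rows; each row is the pose to reach, as a shift and turn from the pose commanded when the call began, along the tool's axes at that moment; what a row does not reach only later rows make up. A row lasts 1/10 s, in which the tool goes at most 50 mm and 8.59 degrees, less where a joint would pass 70% of its speed; a pose out of reach is approached as far as the arm can. A call with a gripper value outside its range is refused whole. The fingers move at their own pace and stop on an object; the grip force is fixed at half the most. Time passes only in rows, so rows that repeat a pose let the fingers close. It gives the time, the measured TCP pose, the force, the opening and the grip force at its end, in the units of the state.
- env.state(): the state, without advancing time (a new reading comes with each control period).
- env.read_camera(name): name is "scene" or "side" or "wrist"; returns a dict with "frame" (400x640x3 uint8, red, green, blue), "vertical_fov" (degrees; the focal length in pixels is half the picture's height over the tangent of half this angle, whatever the lens; pixels are square), "cx", "cy" (the principal point, pixels), "world_from_camera" (4x4, takes a point from camera to world coordinates); the wrist camera has in their place "hand_eye" (4x4, takes a point from camera to tool coordinates, whose origin is the TCP and whose axes are the flange's). Camera axes: x right, y down, z forward; pixel columns grow to the right and rows downward; lengths in mm; the calibration is good to about 2 mm. A picture is of the moment at which its call begins: read the wrist's pose just before it. There is no depth.
- env.job_done(): hands the job in; it is judged then, once.
The state is a dict: "t": time; "joints": joint angles; "qvel": joint speeds; "tau": joint torques, N m; "eef_pos": TCP position; "tcp_rot": TCP orientation; "ft_force": force on the tool from outside, world axes, zero at the start; "moment": the same for the moment, N m; "opening": opening from 0.0 (shut) to 1.0 (fully open); "grip_force": force on a finger pad.
Only numpy, scipy, OpenCV 4.12 (cv2) and the standard library are available. Lean on these libraries where they do the work, as an engineer would, in place of code of your own. Each camera call takes 0.05 s, during which the arm holds its last target. There are 200 camera calls.

### The job

Put the lid on the pot that stands in the open kit drawer: set it down level, turn it back if need be until it drops into the start of the thread, then screw it down tight. After that push the drawer fully home, past its click. Leave the other things on the bench where they are.

Things in the scene. Friction and masses are not known exactly. Their poses are not given: they have to be found in the camera images.
- lid_center (a point): round grey plastic screw lid, 62 mm across, 29 mm high, 0.08 kg, open side down on the bench, between the vise and the red case behind it; the point is its centre, 14.5 mm above its lower rim, z up. Inside, 1.5 to 5 mm above the rim, three lugs 7 mm wide point inward (to 23 mm from the axis) at 0, 120 and 240 degrees from the lid's x axis. Screwed tight, it stays when let go
- pot_mouth (a point): top centre of the neck of the metal pot (60 mm across) clamped in the drawer, 78 mm above the bench; z up, x the way the drawer shuts (front to back). Neck 43 mm across, tapering to 35 at the top as a lead-in; a rubber seal in the mouth stands 3.5 mm proud and yields 1 mm per 2.5 N. The drawer's front is 60 mm before the pot's axis and rises 17 mm above the mouth
- pot_thread (a point): middle of one of three thread starts on the neck (23.5 mm from the axis, 20 mm below the mouth; axes as pot_mouth). Anticlockwise from x, every 120 degrees: stop 0 to 10, ramp 10 to 65 (rising), gap = start 65 to 120. Lugs on ramps: lid centre 1 mm below to 4 above the mouth, clockwise jams; turn back into the gaps and it drops to 7.4 below; then clockwise, at most 95, to the stop: 8.7 below
- unit: grey steel cabinet fixed on the bench, 150 deep (x), 180 wide (y), 96 mm high, open to the front (-x), where its one drawer slides out; origin at the centre of its underside, x points away from the robot. The drawer's sides, 47 mm above the bench, are 78 mm either side of the middle. The roof's front edge is 60 mm behind the pot's axis when the drawer is 120 mm open
- drawer (a joint): how far the drawer is open (m): 0 fully home, 0.135 at the open stop; sliding friction about 3 N, and a spring ball that takes about 8 N to pass over the last 12 mm
- drawer_push (a point): middle of the front of the finger lip on the drawer's front, 78 mm above the bench; the lip is 90 mm wide, 12 mm high and stands 8 mm before the flat front (180 mm wide, 7 to 95 mm above the bench); x points the way the drawer shuts. The drawer is pushed here, towards x
- nail_jar: bystander: clear jar of nails with a closed yellow lid, 70 mm across, 97 mm high; origin at the centre of its underside
- small_tin: bystander: food tin, 75 mm across, 58 mm high; origin at the centre of its underside
- screwdriver_b: bystander: screwdriver with yellow handle lying on the bench, 186 mm long, 28 mm high; origin under its middle
- screw_box: bystander: small card box, 76 x 98 x 34 mm; origin at the centre of its underside
Things that resemble listed ones, but are neither listed nor needed, are in the scene too. What is shaped like the part that bears lid_center but green is not meant.

How it is judged:
By the outcome, as a careful person would: the job done as asked, in the order asked, and still so for the second after the job is handed in, with the robot touching nothing.
It also fails if it takes over 64 s, if anything falls off the work surface, if the arm or the gripper's body presses on something with over 40 N, if the wrist force passes 120 N, or if a joint passes its speed limit or range.

## Working session

There is one attempt and no reset: what is moved stays moved. The work goes in short steps, Python scripts to look and compute and a tool call to move; the robot and the scene stay as the last step left them, time stands still between calls to the robot, and variables do not carry over. Pictures are saved under pics/ and viewed, at most 10 in all, crops included, and the job is handed in when it is done.

Besides the shell and the picture viewer there is one more tool, called after "Request:" as a command line: name --pt "numbers of a row" for each row, then --argument value for the rest. arm_command: Moves the arm, as the interface text tells. Its arguments: {"type":"object","properties":{"targets":{"type":"array","items":{"type":"array","items":{"type":"number"}}}},"required":["targets"]}

```bash
ls; mkdir -p pics; cat > h.py <<'E'
import numpy as np, cv2
from cell import env
from scipy.spatial.transform import Rotation as R
def snap(n,fn=None):
    s=env.state(); c=env.read_camera(n)
    f=c['frame'].shape[0]/2/np.tan(np.radians(c['vertical_fov'])/2)
    if n=='wrist':
        T=np.eye(4); T[:3,:3]=R.from_euler('xyz',s['tcp_rot']).as_matrix(); T[:3,3]=s['eef_pos']; T=T@np.array(c['hand_eye'])
    else: T=np.array(c['world_from_camera'])
    im=c['frame'][:,:,::-1].copy()
    if fn: cv2.imwrite('pics/'+fn+'.png',im); np.savez('pics/'+fn+'.npz',T=T,f=f,cx=c['cx'],cy=c['cy'],im=im)
    return dict(T=T,f=f,cx=c['cx'],cy=c['cy'],im=im)
def load(fn): d=np.load('pics/'+fn+'.npz'); return {k:d[k] for k in d}
def ray(c,u,v):
    d=c['T'][:3,:3]@np.array([(u-c['cx'])/c['f'],(v-c['cy'])/c['f'],1]); return c['T'][:3,3],d/np.linalg.norm(d)
def onz(c,u,v,z):
    o,d=ray(c,u,v); return o+d*(z-o[2])/d[2]
def proj(c,p):
    q=np.linalg.inv(c['T'])@np.append(p,1); return q[:2]/q[2]*c['f']+[c['cx'],c['cy']]
E
python3 - <<'E'
from h import *
print(env.state())
for n in ['scene','side','wrist']:
    c=snap(n,n+'0'); print(n,c['f'],c['T'].round(3).tolist())
a=load('scene0')['im'];b=load('side0')['im']
E
```

```text
pics
{'t': 0.0, 'joints': array([-1.44062512e+00,  4.91565058e-01,  1.55946645e+00, -1.84770352e-05,
        1.09169060e+00, -1.05624962e-01]), 'qvel': array([ 0.00035303, -0.00073335,  0.0013693 ,  0.00095962, -0.00079536,
        0.00102883]), 'tau': array([ 9.41162543e-04, -6.12637711e+01, -2.58169305e+01,  6.93088607e-02,
        4.82705317e-02, -1.28857096e-04]), 'eef_pos': array([ 145.97553852, -607.42019964,  182.75249633]), 'tcp_rot': array([-3.14046776e+00, -1.02781322e-04,  2.35804635e-01]), 'ft_force': array([ 0.73549503,  0.16894751, -0.70446798]), 'moment': array([ 0.01187044, -0.00808892, -0.01109013]), 'grip_force': 0.0, 'opening': 1.0024015987796075}
scene 480.4512749558824 [[0.01, -0.809, 0.587, -494.735], [-1.0, -0.005, 0.011, -124.028], [-0.006, -0.587, -0.809, 1455.59], [0.0, 0.0, 0.0, 1.0]]
side 511.31653770743327 [[0.998, 0.035, -0.045, 562.744], [0.056, -0.429, 0.902, -1356.665], [0.012, -0.903, -0.43, 680.532], [0.0, 0.0, 0.0, 1.0]]
wrist 276.5196912917258 [[0.234, -0.941, -0.244, 215.316], [-0.972, -0.227, -0.057, -590.811], [-0.002, 0.251, -0.968, 384.394], [0.0, 0.0, 0.0, 1.0]]
```

View pics/scene0.png

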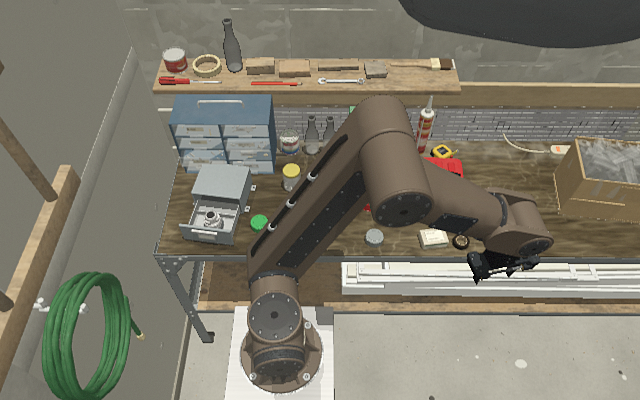

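View pics/side0.png

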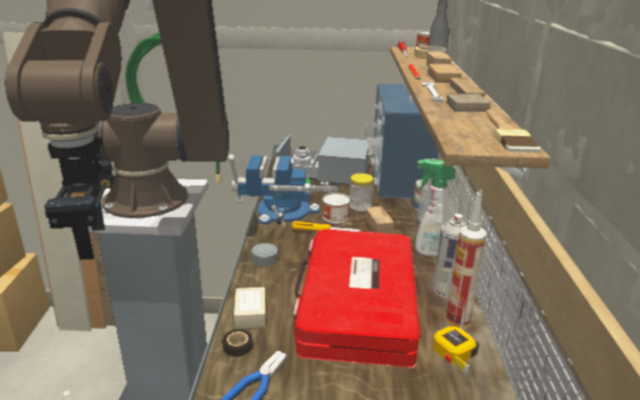

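The scene view shows the cabinet with open drawer and pot at (212,217), a grey disc at (374,237) and a green one at (259,222). In the side view the grey disc is at (265,254), between the vise (290,185) and the red case (360,290). The candidates for the lid are therefore the grey disc and the green disc. The grey one fits both colour and place, and I'll confirm it in a crop.

```bash
python3 - <<'E'
from h import *
s=load('scene0');d=load('side0')
print('lid',onz(s,374,236,29),onz(d,265,249,29))
print('pot',onz(s,212,216,78))
for n,u,v,z in [('roofFL',192,197,96),('roofBL',199,166,96),('roofBR',251,166,96),('drawFL',186,230,95),('drawFR',235,238,95),('roofFR',243,205,96),('yellowjar',291,170,97)]: print(n,onz(s,u,v,z).round())
a=cv2.resize(s['im'][150:250,165:285],(800,600)[:2] if 0 else (720,600),interpolation=cv2.INTER_CUBIC)
cv2.imwrite('pics/a.png',a)
b1=cv2.resize(s['im'][215:260,340:400],(400,300),interpolation=cv2.INTER_CUBIC)
b2=cv2.resize(d['im'][225:285,225:305],(400,300),interpolation=cv2.INTER_CUBIC)
a2=cv2.resize(s['im'][155:255,160:293],(400,300),interpolation=cv2.INTER_CUBIC)
b3=cv2.resize(d['im'][130:235,230:370],(400,300),interpolation=cv2.INTER_CUBIC)
cv2.imwrite('pics/b.png',np.vstack([np.hstack([b1,b2]),np.hstack([a2,b3])]))
E
```

```text
lid [ 398.32337256 -303.42791823   29.        ] [ 403.89968618 -310.4432061    29.        ]
pot [445.98985876 261.09058305  78.        ]
roofFL [515. 338.  96.]
roofBL [658. 336.  96.]
roofBR [659. 143.  96.]
drawFL [377. 336.  95.]
drawFR [346. 167.  95.]
roofFR [481. 154.  96.]
yellowjar [640.  -7.  97.]
```

View pics/b.png

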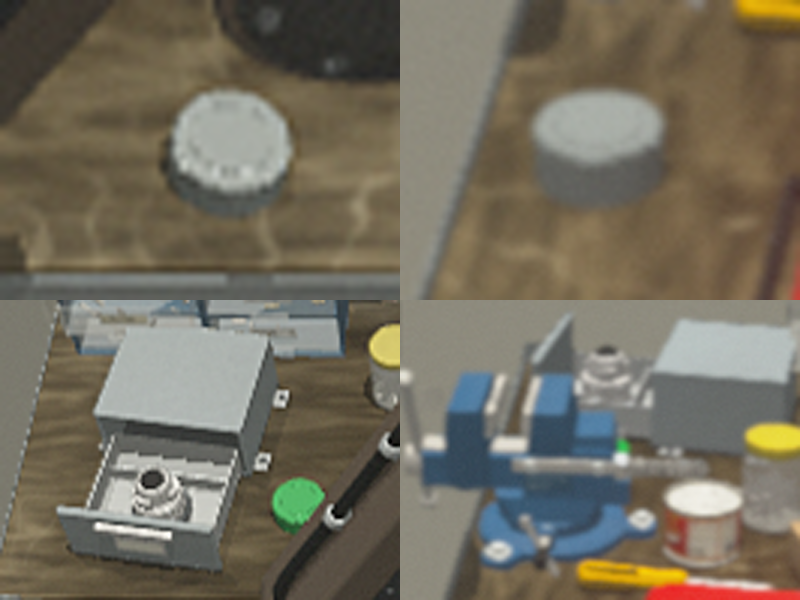

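The grey disc (top-left and top-right crops) is the lid, a grey knurled cylinder at about (401,-307). The pot stands in the drawer behind the vise. I'll move above the lid.

Request:
arm_command --pt "50 -36 0 0 1" --pt "90 -66 0 0 1" --pt "130 -95 0 0 1" --pt "170 -124 0 0 1" --pt "210 -153 0 0 1"

```text
t: 0.65
eef_pos: [309.0, -415.7, 183.3]
tcp_rot: [3.142, 0.0, 0.235]
ft_force: [0.2, -0.2, -0.4]
opening: 0.996
grip_force: 0.0
```

Request:
arm_command --pt "40 -30 0 0 1" --pt "75 -55 0 0 1" --pt "98 -72 0 0 1" --pt "98 -72 0 0 1" --pt "98 -72 0 0 1"

```text
t: 1.15
eef_pos: [386.8, -324.1, 183.3]
tcp_rot: [3.142, 0.0, 0.237]
ft_force: [-0.4, -1.1, -0.1]
opening: 1.001
grip_force: 0.0
```

```bash
python3 - <<'E'
from h import *
d=load('side0')
print('case base',onz(d,300,350,0),onz(d,312,245,0),'vise',onz(d,284,180,90),onz(d,255,240,0))
print(env.state()['eef_pos'],env.state()['tcp_rot'],env.state()['joints'])
c=snap('wrist','w1'); print(proj(c,[401,-307,29]))
E
```

```text
case base [ 510.86806742 -616.17321411    0.        ] [ 513.69758572 -235.72784264    0.        ] vise [422.57124255 -36.70052051  90.        ] [ 365.10056154 -222.01137743    0.        ]
[ 386.75887836 -324.14431169  183.2671089 ] [3.14155251e+00 2.17720555e-04 2.37410738e-01] [-8.28384804e-01  3.20794679e-01  1.84838738e+00 -2.54105784e-04
  9.72480812e-01  5.05143914e-01]
[313.88693619 170.3804129 ]
```

View pics/w1.png

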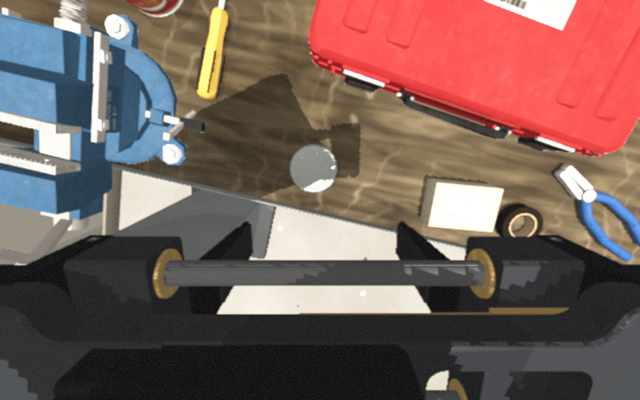

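The wrist view shows the lid at (315,168), with the vise on the left and the red case at upper right, both clear of it. I'll refine the position.

```bash
cat >> h.py <<'E'
def circ(c,u,v,w,lo,hi,p2=18):
    g=cv2.GaussianBlur(cv2.cvtColor(c['im'],cv2.COLOR_BGR2GRAY),(3,3),0)
    x0,y0=int(u-w),int(max(0,v-w)); g=g[y0:int(v+w),x0:int(u+w)]
    k=4; g=cv2.resize(g,None,fx=k,fy=k,interpolation=cv2.INTER_CUBIC)
    h=cv2.HoughCircles(g,cv2.HOUGH_GRADIENT_ALT,1,10,param1=150,param2=0.6,minRadius=int(lo*k),maxRadius=int(hi*k))
    return [] if h is None else [((a+.5)/k-.5+x0,(b+.5)/k-.5+y0,r/k) for a,b,r in h[0]]
def totool(s,dw):
    return R.from_euler('xyz',s['tcp_rot']).as_matrix().T@np.array(dw)
E
python3 - <<'E'
from h import *
c=load('w1')
for a in circ(c,315,168,40,15,32): print(a,onz(c,a[0],a[1],29))
hsv=cv2.cvtColor(c['im'],cv2.COLOR_BGR2HSV)
m=((hsv[...,1]<45)&(hsv[...,2]>90)).astype('u1')[130:205,280:352]
n,l,st,ce=cv2.connectedComponentsWithStats(m); i=1+st[1:,4].argmax(); print(st[i],ce[i]+[280,130])
u,v=ce[i]+[280,130]; print(onz(c,u,v,29))
for u,v in [(172,152),(205,127),(70,240),(0,20),(205,97)]: print(onz(c,u,v,0).round(),onz(c,u,v,120).round())
E
```

```text
(np.float32(312.375), np.float32(167.375), np.float32(23.494808)) [ 404.34057906 -304.22004163   29.        ]
[  10   14   48   49 1840] [313.22119565 167.84184783]
[ 404.00862338 -305.41806302   29.        ]
[ 375. -111.    0.] [ 401. -172.  120.]
[ 419. -151.    0.] [ 431. -200.  120.]
[209.  24.   0.] [286. -79. 120.]
[487. 111.   0.] [477. -19. 120.]
[ 457. -146.    0.] [ 457. -196.  120.]
```

Request:
arm_command --pt "20.5 -14 40 0 1" --pt "20.5 -14 85 0 1" --pt "20.5 -14 130 0 1" --pt "20.5 -14 155 0 1" --pt "20.5 -14 155 0 1"

```text
t: 1.7
eef_pos: [401.3, -305.9, 25.5]
tcp_rot: [-3.137, 0.003, 0.234]
ft_force: [-1.1, 0.0, 0.0]
opening: 1.002
grip_force: 0.0
```

Request:
arm_command --pt "0 0 12 0 1" --pt "0 0 24 0 1" --pt "0 0 24 0 0.5" --pt "0 0 24 0 0.3" --pt "0 0 24 0 0.3"

```text
t: 2.2
eef_pos: [403.5, -306.3, 5.0]
tcp_rot: [3.141, -0.001, 0.236]
ft_force: [0.7, 0.2, 0.8]
opening: 0.806
grip_force: 0.0
```

Request:
arm_command --pt "0 0 0 0 0.3" --pt "0 0 0 0 0.3" --pt "0 0 0 0 0.3" --pt "0 0 0 0 0.3"

```text
t: 2.6
eef_pos: [403.3, -306.1, 4.4]
tcp_rot: [3.141, -0.0, 0.236]
ft_force: [-0.6, -0.2, 0.8]
opening: 0.469
grip_force: 0.0
```

Opening reached 0.47 with no grip force, and a 62 mm lid should stop it near 0.65. I'll look at the state and a picture.

```bash
python3 - <<'E'
from h import *
s=env.state(); print(s['opening'],s['grip_force'],s['eef_pos'],s['ft_force'])
w=snap('wrist','w2');c=snap('side','s2'); e=snap('scene','sc2')
a=cv2.resize(c['im'][190:310,180:340],(400,300),interpolation=cv2.INTER_CUBIC)
b=cv2.resize(e['im'][190:280,314:434],(400,300),interpolation=cv2.INTER_CUBIC)
cv2.imwrite('pics/m2.png',np.vstack([np.hstack([a,b]),np.hstack([cv2.resize(w['im'],(400,300)),np.zeros_like(a)])]))
E
```

```text
0.46934143370927395 0.0 [ 403.25125125 -306.08716351    4.42758782] [-0.59303633 -0.24411895  0.76798636]
```

View pics/m2.png

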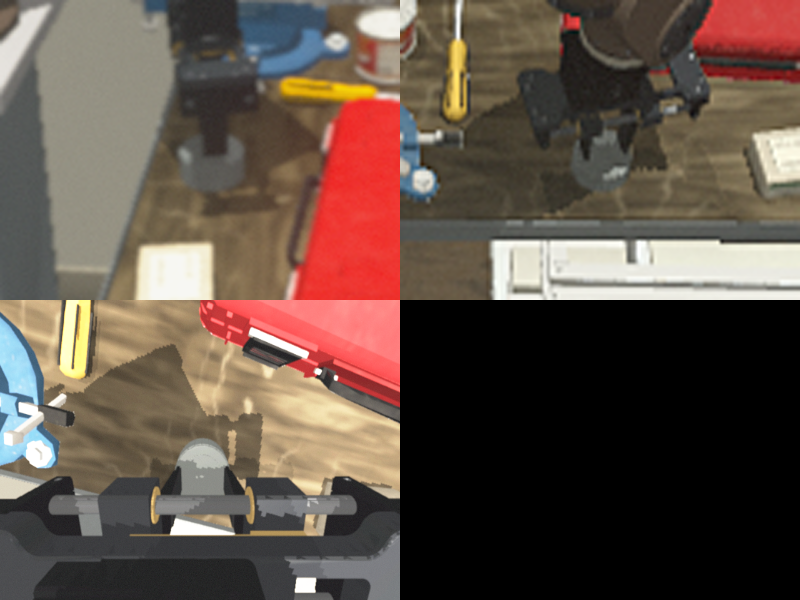

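```bash
python3 - <<'E'
from h import *
w=load('w2');c=load('s2');e=load('sc2')
print('tcp in wrist',proj(w,[403,-306,4.4]),proj(w,[403,-306,29]))
for n,cc in (('side',c),('scene',e),('wrist',w)):
    p=np.array([403.,-306,29]); print(n,proj(cc,p),proj(cc,p-[0,0,29]))
# pixel of lid
print('lid scene',onz(e,314+203*.3,190+165*.3,29),'side top',onz(c,180+212*.4,190+143*.4,29),'side bot front',onz(c,180+212*.4,190+190*.4,0))
print('wrist topfar edge',onz(w,203*1.6,(440-300)*4/3,29))
g=cv2.resize(w['im'][160:330,200:460],(780,510),interpolation=cv2.INTER_CUBIC); cv2.imwrite('pics/w2c.png',g)
E
```

```text
tcp in wrist [324.07438222 223.63841243] [324.08428933 235.69912429]
side [264.87761002 248.01563727] [265.18699762 258.20085232]
scene [374.65782836 234.86708948] [373.92031948 239.2295731 ]
wrist [324.08428933 235.69912429] [324.0728391  221.75985378]
lid scene [ 384.03563012 -305.70943827   29.        ] side top [ 402.30740388 -302.29187718   29.        ] side bot front [ 406.65769255 -339.88717812    0.        ]
wrist topfar edge [ 436.4196075  -298.44216449   29.        ]
```

View pics/w2c.png

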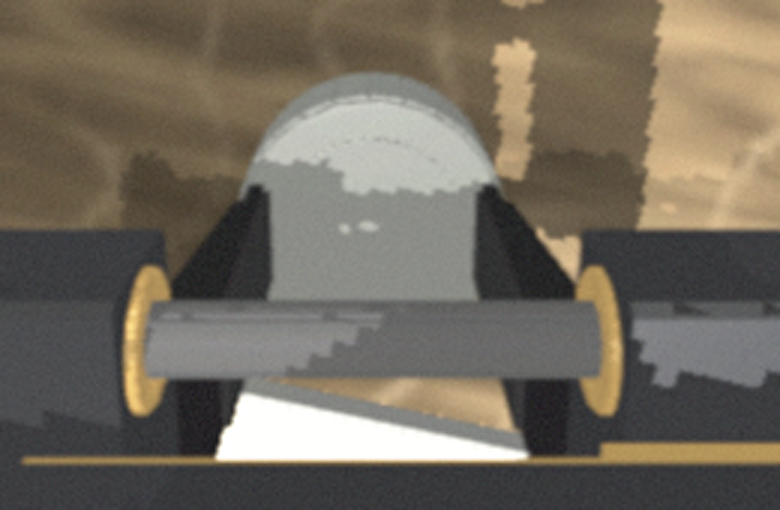

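The crop shows the lid at (370,200), sitting centrally between the pads, so the fingers may still be closing. I'll close further.

Request:
arm_command --pt "0 0 0 0 0.2" --pt "0 0 0 0 0.2" --pt "0 0 0 0 0.2" --pt "0 0 0 0 0.2" --pt "0 0 0 0 0.2"

```text
t: 3.25
eef_pos: [403.2, -306.1, 4.3]
tcp_rot: [3.141, 0.0, 0.236]
ft_force: [-0.4, -0.4, -0.5]
opening: 0.203
grip_force: 0.0
```

```bash
python3 - <<'E'
from h import *
w=snap('wrist','w3');c=snap('side','s3')
a=cv2.resize(c['im'][190:310,180:340],(400,300),interpolation=cv2.INTER_CUBIC)
g=cv2.resize(w['im'][160:330,200:460],(400,300),interpolation=cv2.INTER_CUBIC); cv2.imwrite('pics/m3.png',np.hstack([a,g]))
E
```

```text
(no output)
```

View pics/m3.png

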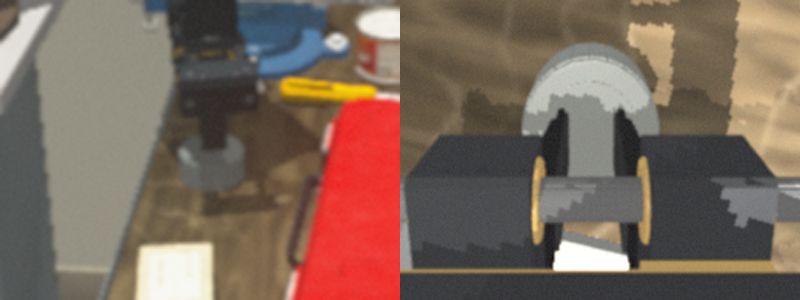

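The fingers at opening 0.2 overlap the lid's top, so the tips are above the lid although TCP z reads 4. I'll triangulate the lid top height from several views.

```bash
python3 - <<'E'
from h import *
def tri(L):
    A=np.zeros((3,3));b=np.zeros(3)
    for o,d in L:
        P=np.eye(3)-np.outer(d,d);A+=P;b+=P@o
    p=np.linalg.solve(A,b);return p.round(1),[round(float(np.linalg.norm((np.eye(3)-np.outer(d,d))@(p-o))),1) for o,d in L]
s=load('scene0');d=load('side0');w1=load('w1');w3=load('w3');w2=load('w2')
# lid top in scene0/side0: crop coords b.png
us=(340+231*.15,215+140*.15); ud=(225+(598-400)*.2,225+130*.2)
print(us,ud,tri([ray(s,*us),ray(d,*ud)]),tri([ray(s,*us),ray(d,*ud),ray(w1,313,167.6)]))
# lid far edge: w1 & w2/w3 full res
for n,w in(('w2',w2),('w3',w3)):
    hsv=cv2.cvtColor(w['im'],cv2.COLOR_BGR2HSV); m=(hsv[...,1]<35)&(hsv[...,2]>80)
    rows=[(v,*(200+np.flatnonzero(m[v,200:460])[[0,-1]])) for v in range(180,232,6) if m[v,200:460].any()]
    print(n,rows)
st=env.state();print(st['joints'],st['eef_pos'],st['ft_force'],st['tau'])
E
```

```text
(374.65, 236.0) (264.6, 251.0) (array([ 402.6, -306.8,   21.4]), [0.5, 0.5]) (array([ 402.8, -306. ,   21. ]), [0.8, 0.8, 1.0])
w2 [(186, np.int64(311), np.int64(337)), (192, np.int64(300), np.int64(347)), (198, np.int64(293), np.int64(354)), (204, np.int64(288), np.int64(358)), (210, np.int64(285), np.int64(361)), (216, np.int64(283), np.int64(363)), (222, np.int64(280), np.int64(366)), (228, np.int64(290), np.int64(358))]
w3 [(186, np.int64(310), np.int64(337)), (192, np.int64(299), np.int64(348)), (198, np.int64(293), np.int64(354)), (204, np.int64(289), np.int64(358)), (210, np.int64(285), np.int64(361)), (216, np.int64(283), np.int64(363)), (222, np.int64(280), np.int64(366)), (228, np.int64(279), np.int64(367))]
[-7.79796760e-01  5.94734146e-01  2.01008857e+00 -1.19297242e-04
  5.36684102e-01  5.55326796e-01] [ 403.22761719 -306.08245989    4.34025412] [-0.20099499  0.63466089 -0.39220169] [-6.98489475e-04 -5.50790906e+01 -1.30048862e+01  4.53737320e-02
 -1.27555671e-02 -1.49636037e-05]
```

```bash
python3 - <<'E'
from h import *
w=load('w3');w1=load('w1');c=load('s3')
for z in(0,29): print(z,proj(w,[403.2+30.1,-306+7.3,z]), 'left/right',proj(w,[403+7.3,-306-30.1,z]),proj(w,[403-7.3,-306+30.1,z]))
# finger tip front corner predictions in w1: tool frame
st_p=np.array([386.76,-324.14,183.27]);Rm=R.from_euler('xyz',[3.14155,0.0002,0.2374]).as_matrix()
for tz in(0,-12,-24): print(tz,[proj(w1,st_p+Rm@np.array([tx,47.5,tz])).round(1).tolist() for tx in(-10,0,10)],[proj(w1,st_p+Rm@np.array([tx,-47.5,tz])).round(1).tolist() for tx in(-10,0,10)])
g=cv2.resize(w1['im'][200:320,210:430],(770,420),interpolation=cv2.INTER_CUBIC); cv2.imwrite('pics/w1c.png',np.clip(g.astype(float)*2.2,0,255).astype('u1'))
E
```

```text
0 [324.07199312 182.75770322] left/right [363.51714643 221.68918889] [284.67043298 221.82949397]
29 [324.07895309 191.270908  ] left/right [369.37873114 235.6309448 ] [278.83091171 235.78670885]
0 [[385.2, 235.5], [385.9, 223.4], [386.7, 211.0]] [[263.3, 235.5], [262.6, 223.4], [261.9, 210.9]]
-12 [[388.7, 241.7], [389.5, 228.9], [390.3, 215.8]] [[259.8, 241.6], [259.1, 228.9], [258.2, 215.8]]
-24 [[392.6, 248.6], [393.5, 235.1], [394.4, 221.3]] [[256.0, 248.5], [255.1, 235.1], [254.2, 221.2]]
```

View pics/w1c.png

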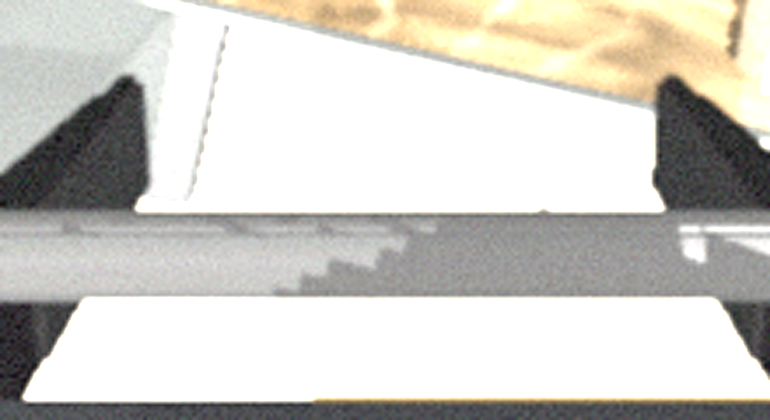

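The lid edges fit z 0–29 exactly. The open fingertips show at (250,222) and (400,222), about 25 mm short of the nominal TCP. So the tips are just above the lid. I'll open, go lower in small steps and watch the force.

Request:
arm_command --pt "0 0 0 0 1" --pt "0 0 0 0 1" --pt "0 0 0 0 1" --pt "0 0 0 0 1" --pt "0 0 0 0 1"

```text
t: 3.85
eef_pos: [403.2, -306.1, 4.3]
tcp_rot: [3.141, -0.0, 0.236]
ft_force: [0.3, -0.2, -0.3]
opening: 0.559
grip_force: 0.0
```

Request:
arm_command --pt "0 0 0 0 1" --pt "0 0 0 0 1" --pt "0 0 0 0 1" --pt "0 0 0 0 1" --pt "0 0 0 0 1"

```text
t: 4.35
eef_pos: [403.2, -306.1, 4.3]
tcp_rot: [3.142, 0.0, 0.236]
ft_force: [0.0, 0.2, 0.6]
opening: 0.972
grip_force: 0.0
```

Request:
arm_command --pt "0 0 3 0 1" --pt "0 0 6 0 1" --pt "0 0 6 0 1"

```text
t: 4.65
eef_pos: [403.1, -305.9, -2.1]
tcp_rot: [-3.141, 0.0, 0.236]
ft_force: [-0.0, -0.3, -0.0]
opening: 0.999
grip_force: 0.0
```

Request:
arm_command --pt "0 0 3 0 1" --pt "0 0 6 0 1" --pt "0 0 8 0 1" --pt "0 0 8 0 1"

```text
t: 5.05
eef_pos: [403.1, -306.0, -10.0]
tcp_rot: [-3.141, 0.0, 0.236]
ft_force: [0.5, -0.5, -0.4]
opening: 0.999
grip_force: 0.0
```

Request:
arm_command --pt "0 0 2 0 1" --pt "0 0 4 0 1" --pt "0 0 6 0 1" --pt "0 0 6 0 1"

```text
t: 5.45
eef_pos: [403.1, -306.0, -15.9]
tcp_rot: [-3.141, 0.0, 0.236]
ft_force: [-0.7, 0.4, -0.6]
opening: 1.002
grip_force: 0.0
```

```bash
python3 - <<'E'
from h import *
print(env.state()['eef_pos'])
w=snap('wrist','w4');c=snap('side','s4')
a=cv2.resize(c['im'][200:290,205:325],(400,300),interpolation=cv2.INTER_CUBIC)
g=cv2.resize(w['im'][160:310,220:420],(400,300),interpolation=cv2.INTER_CUBIC); cv2.imwrite('pics/m4.png',np.clip(np.hstack([a,g])*1.5,0,255).astype('u1'))
E
```

```text
[ 403.12020382 -305.96534739  -15.92868671]
```

View pics/m4.png

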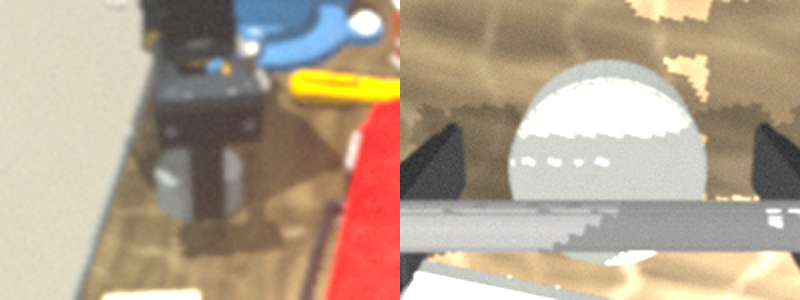

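The right panel shows the lid at (608,160) centred between the open fingers, with the tips about 8 mm above the bench. I'll go 3 mm lower and close.

Request:
arm_command --pt "0 0 3 0 1" --pt "0 0 3 0 0.3" --pt "0 0 3 0 0.3" --pt "0 0 3 0 0.3" --pt "0 0 3 0 0.3"

```text
t: 6.05
eef_pos: [403.2, -306.1, -18.6]
tcp_rot: [3.141, -0.0, 0.236]
ft_force: [-0.1, 0.1, -0.1]
opening: 0.719
grip_force: 0.0
```

Request:
arm_command --pt "0 0 0 0 0.3" --pt "0 0 0 0 0.3" --pt "0 0 0 0 0.3" --pt "0 0 0 0 0.3"

```text
t: 6.45
eef_pos: [403.2, -306.1, -18.6]
tcp_rot: [3.141, -0.0, 0.236]
ft_force: [-0.2, -0.1, 0.1]
opening: 0.647
grip_force: 30.0
```

The lid is gripped: opening 0.647, 30 N. I'll lift it and carry it over the vise.

Request:
arm_command --pt "0 0 -25 0 0.3" --pt "0 0 -75 0 0.3" --pt "0 0 -125 0 0.3" --pt "0 0 -175 0 0.3" --pt "0 0 -225 0 0.3"

```text
t: 6.95
eef_pos: [402.8, -305.6, 208.5]
tcp_rot: [-3.142, 0.0, 0.236]
ft_force: [0.3, 0.1, -1.5]
opening: 0.648
grip_force: 30.0
```

Request:
arm_command --pt "15 -26 -25 -7 0.3" --pt "35 -50 -25 -15 0.3" --pt "55 -78 -25 -23 0.3" --pt "75 -105 -25 -31 0.3" --pt "93 -132 -25 -39 0.3"

```text
t: 7.45
eef_pos: [463.0, -154.6, 231.3]
tcp_rot: [3.142, 0.0, 0.922]
ft_force: [0.7, -0.6, -0.7]
opening: 0.652
grip_force: 30.0
```

```bash
cat > go.py <<'E'
import sys
from h import *
t=np.array(list(map(float,sys.argv[1:4])))
s=env.state(); d=totool(s,t-s['eef_pos']); psi=s['tcp_rot'][2]
print(s['t'],s['eef_pos'].round(1),s['tcp_rot'].round(3),s['joints'].round(2),s['grip_force'],s['opening'],'tool shift',d.round(1),'roll',np.degrees(psi-float(sys.argv[4])).round(1) if len(sys.argv)>4 else '')
E
python3 go.py 490 0 240
```

```text
7.45 [ 463.  -154.6  231.3] [3.142 0.    0.922] [-0.46  0.24  1.82 -0.    1.08  0.19] 29.995946106500924 0.6517490096268534 tool shift [139.5 -71.9  -8.7] roll
```

Request:
arm_command --pt "28 -14 -8 -8 0.3" --pt "56 -29 -8 -16 0.3" --pt "84 -43 -8 -24 0.3" --pt "112 -58 -8 -32 0.3" --pt "140 -72 -8 -40 0.3"

```text
t: 7.95
eef_pos: [490.7, 0.3, 239.2]
tcp_rot: [-3.141, 0.0, 1.62]
ft_force: [0.0, -0.5, -1.0]
opening: 0.648
grip_force: 30.0
```

```bash
python3 go.py 490 150 240 2.3
```

```text
7.95 [4.907e+02 3.000e-01 2.392e+02] [-3.141  0.     1.62 ] [-0.13  0.24  1.8  -0.    1.1  -0.18] 29.99581787036732 0.6482396865076244 tool shift [149.6   6.7  -0.8] roll -38.9
```

Request:
arm_command --pt "30 1 0 -8 0.3" --pt "60 2 0 -16 0.3" --pt "90 4 0 -24 0.3" --pt "120 5 0 -32 0.3" --pt "150 7 0 -39 0.3"

```text
t: 8.45
eef_pos: [490.9, 150.3, 239.1]
tcp_rot: [-3.141, -0.0, 2.301]
ft_force: [1.2, -0.5, -1.1]
opening: 0.649
grip_force: 30.0
```

Request:
arm_command --pt "20 18 0 -10 0.3" --pt "45 40 0 -20 0.3" --pt "77 68 0 -30 0.3" --pt "77 68 0 -38 0.3" --pt "77 68 0 -38 0.3"

```text
t: 8.95
eef_pos: [490.6, 252.9, 238.8]
tcp_rot: [-3.141, -0.001, 2.966]
ft_force: [0.0, -0.4, -1.6]
opening: 0.646
grip_force: 30.0
```

```bash
python3 - <<'E'
from h import *
s=env.state(); print(s['t'],s['eef_pos'],s['tcp_rot'],s['joints'].round(2))
w=snap('wrist','w5'); print(proj(w,[446,261,78]))
cv2.imwrite('pics/w5big.png',cv2.resize(w['im'][0:260,140:487],(800,600),interpolation=cv2.INTER_CUBIC))
g=cv2.resize(w['im'],None,fx=1,fy=1)
for a in circ(w,*proj(w,[446,261,78]),60,8,45): print(a,onz(w,a[0],a[1],78))
E
```

```text
8.95 [490.64504816 252.9318284  238.79873889] [-3.14099905e+00 -7.65834253e-04  2.96626494e+00] [ 0.36  0.33  1.66 -0.    1.15 -1.04]
[323.37391337 147.09555336]
(np.float32(311.375), np.float32(139.875), np.float32(38.15035)) [434.33796675 247.44245962  78.        ]
(np.float32(328.875), np.float32(151.375), np.float32(10.820629)) [452.61934258 267.06379125  78.        ]
(np.float32(295.625), np.float32(188.125), np.float32(11.118773)) [492.8152172  214.93045741  78.        ]
(np.float32(286.875), np.float32(127.875), np.float32(15.558595)) [414.27591858 219.59677565  78.        ]
(np.float32(293.875), np.float32(185.375), np.float32(12.387499)) [488.72482504 213.37762459  78.        ]
```

View pics/w5big.png

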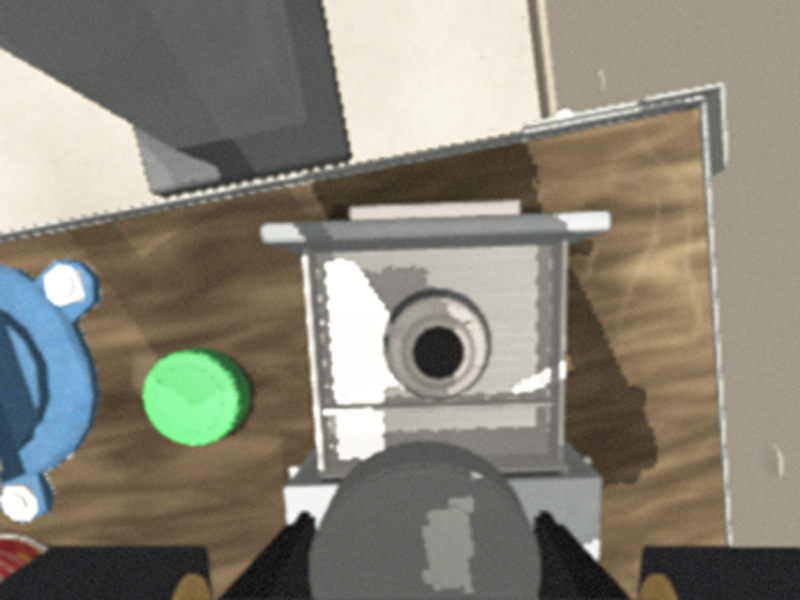

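The pot is at crop (438,345) with its dark bore at (438,352). The drawer front is above it in the picture, the lip is at (435,210), the green lid is to the left and the held lid at the bottom. I'll measure the bore and the drawer's yaw.

```bash
python3 - <<'E'
from h import *
w=load('w5'); g=cv2.cvtColor(w['im'],cv2.COLOR_BGR2GRAY)
x0,y0=300,125; G=g[y0:180,x0:360]
for th in(45,60,75):
    n,l,st,ce=cv2.connectedComponentsWithStats((G<th).astype('u1'))
    for i in range(1,n):
        if st[i,4]>150:
            u,v=ce[i]+[x0,y0]; print(th,st[i],(u,v),[onz(w,u,v,z).round(1).tolist() for z in(78,81.5)])
P=lambda a,b,z:onz(w,140+(a+.5)/2.3055-.5,(b+.5)/2.3077-.5,z)
l,r=P(262,226,95),P(610,213,95); print('front',l.round(1),r.round(1),'yaw',np.degrees(np.arctan2(*(l-r)[:2]))) 
l2,r2=P(350,205,84),P(520,200,84);print('lip',l2,r2,(l2+r2)/2)
for a,b in((285,487),(600,480)): print('roof front',P(a,b,96).round(1))
# ring of pot body
e=circ(w,330,150,40,17,32); print(e)
E
```

```text
45 [ 20  17  20  21 318] (np.float64(329.6509433962264), np.float64(152.30817610062894)) [[454.0, 267.9, 78.0], [453.7, 267.8, 81.5]]
60 [ 20  17  20  21 339] (np.float64(329.59882005899703), np.float64(152.25073746312685)) [[453.9, 267.8, 78.0], [453.6, 267.8, 81.5]]
75 [ 19  17  21  22 355] (np.float64(329.5605633802817), np.float64(152.26478873239438)) [[453.9, 267.7, 78.0], [453.6, 267.7, 81.5]]
front [374. 190.  95.] [398.8 365.8  95. ] yaw -171.97047558809368
lip [370.43610618 235.41026939  84.        ] [383.52285134 323.32745143  84.        ] [376.97947876 279.36886041  84.        ]
roof front [511.5 170.1  96. ]
roof front [538.4 345.5  96. ]
[]
```

```bash
python3 - <<'E'
from h import *
w=load('w5'); s=load('scene0')
for c,x0,x1,y0,y1,n in((s,203,223,205,228,'scene'),):
    g=cv2.cvtColor(c['im'],cv2.COLOR_BGR2GRAY)[y0:y1,x0:x1]; print(n); print(g)
g=cv2.cvtColor(w['im'],cv2.COLOR_BGR2GRAY)
print('col330',[(v,int(g[v,327:333].mean())) for v in range(84,212)])
print('row149',[(u,int(g[147:152,u].mean())) for u in range(300,362)])
print(onz(w,330,148.7,50),onz(w,330,148.7,60))
E
```

```text
scene
[[ 88  92 121  92  96  95  96  97  95  95  97  98  98 100 100 100  98  99
  100  99]
 [168 168 172  85  88  89  87  89  87  93 118  94  98  98  95  96  95  93
   97  98]
 [188 189 189 162 167 166 167 168 170 170 172  85  87  91  91  89  88  91
  117  91]
 [183 184 186 188 188 189 189 190 191 191 191 164 167 166 166 169 169 171
  174  87]
 [180 183 185 184 184 184 186 186 184 172 190 190 191 190 188 190 189 190
  188 163]
 [208 199 175 185 184 190 207 183 183 168 180 174 187 183 184 184 182 185
  185 186]
 [171 165 160 183 205 174 162 128 127 133 177 198 163 184 181 181 182 183
  183 183]
 [ 93 100 122 168 169 111  43  49  49  61 135 196 195 180 216 212 211 199
  176 186]
 [ 97  95 116 197  73  51  60  62  64  57  62 140 223 159 209 178 170 163
  160 186]
 [118 120 156 163  46  61  64  65  64  59  51 108 233 157 219 213  72  96
  119 146]
 [170 173 186 136  48  59  63  62  64  59  49 107 219 156 208 253 170  89
   94  96]
 [200 184 180 224  32  54  61  63  57  46 109 213 187 138 180 254 204  79
   90  96]
 [207 200 150 226 164  39  34  35  51 142 204 210 159 129 188 237 210 179

[... 2456 characters left out ...]
), (309, 144), (310, 162), (311, 168), (312, 167), (313, 160), (314, 145), (315, 137), (316, 140), (317, 147), (318, 138), (319, 107), (320, 64), (321, 40), (322, 32), (323, 32), (324, 35), (325, 35), (326, 33), (327, 33), (328, 33), (329, 34), (330, 33), (331, 34), (332, 33), (333, 34), (334, 32), (335, 33), (336, 32), (337, 35), (338, 37), (339, 58), (340, 115), (341, 182), (342, 207), (343, 192), (344, 172), (345, 180), (346, 206), (347, 222), (348, 222), (349, 212), (350, 177), (351, 125), (352, 121), (353, 168), (354, 195), (355, 198), (356, 197), (357, 198), (358, 199), (359, 198), (360, 198), (361, 199)]
[451.61130046 269.3387369   50.        ] [450.8589075  269.24501301  60.        ]
```

```bash
python3 - <<'E'
from h import *
w=load('w5'); s=env.state(); Rm=R.from_euler('xyz',s['tcp_rot']).as_matrix(); p=s['eef_pos']
for tz in(-18.6,-47.6): print(tz,[(dx,proj(w,p+Rm@np.array([31+dx,0,tz])).round(1).tolist()) for dx in(-2,0,2)])
for v in(88,93.5,102,187): print(v,onz(w,330,v,95).round(1))
E
python3 go.py 453.7 267.8 125 2.994
```

```text
-18.6 [(-2, [322.1, 189.9]), (0, [322.1, 187.0]), (2, [322.1, 184.1])]
-47.6 [(-2, [321.9, 200.9]), (0, [321.9, 197.5]), (2, [321.9, 194.1])]
88 [379.3 280.7  95. ]
93.5 [385.2 279.7  95. ]
102 [394.5 278.1  95. ]
187 [495.7 260.8  95. ]
9.0 [490.7 252.4 238.9] [-3.141e+00 -1.000e-03  2.967e+00] [ 0.36  0.33  1.66 -0.    1.15 -1.04] 29.999934460502118 0.6452927164983683 tool shift [ 39.1   8.7 113.9] roll -1.6
```

```bash
python3 - <<'E'
from h import *
for n,a,b in(('w3',176,200),('w4',176,205),('w5',180,212)):
    w=load(n); g=cv2.cvtColor(w['im'],cv2.COLOR_BGR2GRAY); print(n,a,[int(x) for x in g[a:b,320:325].mean(1)])
w4=load('w4'); p=np.array([403.12,-305.97,-15.93]); Rm=R.from_euler('xyz',[np.pi,0,.236]).as_matrix()
for z in(0,29): print('w4 pred',proj(w4,[*(p+Rm@np.array([31,0,0]))[:2],z]))
w=load('w5'); g=cv2.cvtColor(w['im'],cv2.COLOR_BGR2GRAY)
for v in(205,215,222,230): print(v,[int(x) for x in g[v,268:292]],[int(x) for x in g[v,355:382]])
E
```

```text
w3 176 [85, 84, 85, 84, 86, 88, 91, 98, 117, 131, 134, 134, 133, 133, 133, 150, 175, 172, 189, 202, 199, 198, 196, 196]
w4 176 [93, 91, 90, 89, 88, 86, 87, 85, 86, 87, 90, 91, 92, 105, 126, 135, 136, 135, 134, 135, 136, 134, 145, 171, 179, 172, 196, 208, 201]
w5 180 [185, 184, 184, 185, 186, 178, 152, 133, 129, 129, 121, 100, 87, 86, 87, 86, 86, 87, 90, 87, 93, 97, 95, 99, 104, 103, 99, 99, 100, 100, 99, 100]
w4 pred [324.28926236 188.41566358]
w4 pred [324.31640099 198.95512001]
205 [169, 117, 99, 96, 95, 94, 94, 89, 94, 98, 108, 121, 123, 120, 125, 125, 126, 124, 126, 128, 123, 124, 111, 99] [85, 87, 82, 82, 73, 73, 75, 69, 73, 75, 71, 71, 69, 68, 64, 66, 68, 68, 70, 66, 70, 60, 67, 67, 65, 67, 67]
215 [243, 246, 246, 245, 244, 245, 245, 245, 245, 245, 245, 245, 245, 246, 244, 220, 150, 99, 85, 91, 90, 95, 98, 97] [99, 98, 96, 95, 93, 91, 92, 87, 91, 113, 141, 155, 155, 153, 153, 156, 155, 151, 155, 154, 153, 154, 155, 154, 153, 157, 156]
222 [241, 197, 122, 75, 66, 90, 161, 227, 239, 242, 245, 237, 195, 132, 93, 95, 99, 96, 102, 101, 99, 97, 102, 98] [96, 101, 100, 98, 98, 98, 103, 99, 100, 92, 96, 97, 112, 142, 153, 155, 157, 148, 122, 84, 53, 48, 59, 93, 128, 155, 155]
230 [29, 24, 20, 37, 35, 27, 39, 32, 58, 88, 94, 96, 99, 100, 96, 102, 99, 101, 101, 101, 100, 99, 100, 96] [99, 96, 99, 94, 97, 101, 97, 100, 97, 96, 101, 99, 97, 99, 97, 96, 71, 42, 35, 28, 33, 32, 29, 27, 29, 20, 21]
```

```bash
cat > pot.py <<'E'
from h import *
for k in range(2):
    s=env.state(); w=snap('wrist','w6%d'%k); s2=env.state()
    g=cv2.cvtColor(w['im'],cv2.COLOR_BGR2GRAY)
    n,l,st,ce=cv2.connectedComponentsWithStats((g[125:182,300:365]<75).astype('u1'))
    i=1+np.argmin([np.hypot(*(c-[30,27])) if a>150 else 99 for c,a in zip(ce[1:],st[1:,4])])
    u,v=ce[i]+[300,125]; print(s['eef_pos'].round(2),s2['eef_pos'].round(2),s['tcp_rot'].round(4),st[i],(u,v),onz(w,u,v,79).round(1))
    Rm=R.from_euler('xyz',s['tcp_rot']).as_matrix(); print(proj(w,s['eef_pos']+Rm@np.array([31,0,-18.6])),g[185:203,320:325].mean(1).astype(int))
    print(totool(s,onz(w,u,v,79)-s['eef_pos']).round(1))
E
python3 pot.py
```

```text
[490.75 252.44 238.86] [490.87 252.1  238.98] [-3.1410e+00 -7.0000e-04  2.9668e+00] [ 20  17  21  22 358] (np.float64(329.94692737430165), np.float64(152.19832402234636)) [453.9 267.7  79. ]
[322.83409723 186.72911771] [176 146 131 128 129 120  99  85  88  87  86  86  88  87  88  94  95  96]
[ 38.8   8.8 159.9]
[490.87 252.1  238.98] [490.97 251.87 239.08] [-3.1412e+00 -5.0000e-04  2.9600e+00] [ 20  17  21  21 358] (np.float64(329.9664804469274), np.float64(151.94692737430168)) [453.9 267.8  79. ]
[322.8264     186.73591595] [175 142 130 129 129 121 100  87  85  86  87  87  88  87  87  92  96  95]
[ 39.1   8.8 160. ]
```

```bash
python3 - <<'E'
from h import *
np.set_printoptions(suppress=True,precision=4)
def H(n,p,r):
    T=np.eye(4);T[:3,:3]=R.from_euler('xyz',r).as_matrix();T[:3,3]=p; return np.linalg.inv(T)@load(n)['T']
print(np.array(env.read_camera('wrist')['hand_eye']))
print(H('w1',[386.75887836,-324.14431169,183.2671089],[3.14155251,.000217,.23741]))
print(H('w4',[403.12,-305.965,-15.929],[-3.141,0,.236]))
print(H('w60',[490.75,252.44,238.86],[-3.141,-.0007,2.9668]))
h=load('w60'); w4=load('w4')
for n,p,r in(('w4',[403.12,-305.965,-15.929],[-3.141,0,.236]),('w60',[490.75,252.44,238.86],[-3.141,-.0007,2.9668])):
    print(n,proj(load(n),np.array(p)+R.from_euler('xyz',r).as_matrix()@[31,0,-15.9]))
s=env.state();print(s['eef_pos'],s['tcp_rot'],s['qvel'])
E
```

```text
[[   0.       -0.9678   -0.2516   69.7424]
 [   1.       -0.0002    0.0009    0.5067]
 [  -0.001    -0.2516    0.9678 -201.5662]
 [   0.        0.        0.        1.    ]]
[[   0.       -0.9681   -0.2507   71.296 ]
 [   1.        0.0002   -0.0007   -0.1741]
 [   0.0008   -0.2507    0.9681 -201.5659]
 [   0.        0.        0.        1.    ]]
[[  -0.0001   -0.968    -0.251    71.3447]
 [   1.       -0.       -0.0005   -0.2275]
 [   0.0004   -0.251     0.968  -201.5488]
 [   0.        0.        0.        1.    ]]
[[   0.0001   -0.9678   -0.2516   69.7412]
 [   1.       -0.0002    0.001     0.4909]
 [  -0.001    -0.2516    0.9678 -201.5643]
 [   0.        0.        0.        1.    ]]
w4 [324.2959 188.405 ]
w60 [322.8453 185.9164]
[491.0792 251.6875 239.1614] [-3.1414 -0.0003  2.9562] [-0.0048 -0.0016  0.0001  0.0003  0.0005  0.0002]
```

The hand-eye calibration shifted slightly between calls, so I measured the pot relative to the held lid in the same image: the TCP target is about (451.8,267.3). I'll descend to just above the pot.

Request:
arm_command --pt "20 4 20 0 0.3" --pt "41.5 8 50 0 0.3" --pt "41.5 8 95 0 0.3" --pt "41.5 8 139 0 0.3" --pt "41.5 8 139 0 0.3"

```text
t: 9.65
eef_pos: [449.5, 265.9, 96.3]
tcp_rot: [-3.137, -0.007, 2.956]
ft_force: [-0.3, 0.0, -0.1]
opening: 0.65
grip_force: 30.0
```

Request:
arm_command --pt "0 0 0 0 0.3" --pt "0 0 0 0 0.3" --pt "0 0 0 0 0.3"

```text
t: 9.95
eef_pos: [452.9, 267.5, 102.3]
tcp_rot: [3.14, 0.003, 2.958]
ft_force: [0.3, -0.1, -1.0]
opening: 0.647
grip_force: 30.0
```

```bash
python3 go.py 451.8 267.3 60 2.97; python3 go.py 451.8 267.3 60 2.97
```

```text
9.95 [452.9 267.5 102.3] [3.140e+00 3.000e-03 2.958e+00] [ 0.41  0.45  1.89 -0.    0.79 -0.98] 29.999946125317365 0.6465380378166421 tool shift [ 1.1 -0.5 42.3] roll -0.7
9.95 [452.9 267.5 102.3] [3.140e+00 3.000e-03 2.958e+00] [ 0.41  0.45  1.89 -0.    0.79 -0.98] 29.999946125317365 0.6465380378166421 tool shift [ 1.1 -0.5 42.3] roll -0.7
```

Request:
arm_command --pt "1 -0.5 15 0 0.3" --pt "1 -0.5 30 0 0.3" --pt "1 -0.5 42 0 0.3" --pt "1 -0.5 42 0 0.3" --pt "1 -0.5 42 0 0.3"

```text
t: 10.45
eef_pos: [451.1, 267.0, 58.8]
tcp_rot: [3.141, 0.0, 2.958]
ft_force: [0.1, -0.2, -1.0]
opening: 0.642
grip_force: 30.0
```

Request:
arm_command --pt "0 0 2 0 0.3" --pt "0 0 4 0 0.3" --pt "0 0 6 0 0.3" --pt "0 0 6 0 0.3"

```text
t: 10.85
eef_pos: [450.7, 266.9, 52.2]
tcp_rot: [-3.141, -0.0, 2.959]
ft_force: [0.3, 0.0, -0.5]
opening: 0.646
grip_force: 30.0
```

Request:
arm_command --pt "-1 0.5 1 0 0.3" --pt "-1 0.5 2 0 0.3" --pt "-1 0.5 2 0 0.3"

```text
t: 11.15
eef_pos: [451.9, 267.2, 50.2]
tcp_rot: [-3.141, -0.0, 2.958]
ft_force: [-0.2, -0.6, -1.0]
opening: 0.648
grip_force: 30.0
```

Request:
arm_command --pt "0 0 1 0 0.3" --pt "0 0 2 0 0.3" --pt "0 0 2 0 0.3"

```text
t: 11.45
eef_pos: [451.8, 267.2, 48.1]
tcp_rot: [-3.141, -0.0, 2.959]
ft_force: [-0.7, 1.4, -0.6]
opening: 0.649
grip_force: 30.0
```

Request:
arm_command --pt "0 0 1 0 0.3" --pt "0 0 2 0 0.3" --pt "0 0 2 0 0.3"

```text
t: 11.75
eef_pos: [451.8, 267.2, 46.1]
tcp_rot: [-3.141, -0.0, 2.959]
ft_force: [-0.5, 0.0, -1.2]
opening: 0.649
grip_force: 30.0
```

Request:
arm_command --pt "0 0 1 0 0.3" --pt "0 0 2 0 0.3" --pt "0 0 2 0 0.3"

```text
t: 12.05
eef_pos: [451.8, 267.2, 44.1]
tcp_rot: [-3.141, -0.0, 2.958]
ft_force: [0.5, -0.0, -0.5]
opening: 0.644
grip_force: 30.0
```

Request:
arm_command --pt "0 0 1 0 0.3" --pt "0 0 1.5 0 0.3" --pt "0 0 1.5 0 0.3"

```text
t: 12.35
eef_pos: [451.8, 267.2, 42.7]
tcp_rot: [-3.141, -0.0, 2.959]
ft_force: [0.8, 0.5, -1.4]
opening: 0.645
grip_force: 30.0
```

Request:
arm_command --pt "0 0 1 0 0.3" --pt "0 0 2 0 0.3" --pt "0 0 2 0 0.3"

```text
t: 12.65
eef_pos: [451.8, 267.2, 40.6]
tcp_rot: [-3.141, -0.0, 2.958]
ft_force: [-0.3, 0.7, -0.7]
opening: 0.652
grip_force: 30.0
```

Request:
arm_command --pt "0 0 1 0 0.3" --pt "0 0 2 0 0.3" --pt "0 0 2 0 0.3"

```text
t: 12.95
eef_pos: [451.8, 267.2, 38.6]
tcp_rot: [-3.141, -0.0, 2.958]
ft_force: [0.2, -0.3, -1.3]
opening: 0.647
grip_force: 30.0
```

Request:
arm_command --pt "0 0 0.5 0 0.3" --pt "0 0 1 0 0.3" --pt "0 0 1 0 0.3"

```text
t: 13.25
eef_pos: [451.9, 267.2, 37.7]
tcp_rot: [-3.141, 0.0, 2.958]
ft_force: [0.3, -0.1, -1.4]
opening: 0.647
grip_force: 30.0
```

Request:
arm_command --pt "0 0 0.5 0 0.3" --pt "0 0 1 0 0.3" --pt "0 0 1 0 0.3"

```text
t: 13.55
eef_pos: [451.9, 267.2, 36.8]
tcp_rot: [-3.142, 0.0, 2.959]
ft_force: [-0.0, -1.2, 0.5]
opening: 0.648
grip_force: 30.0
```

Request:
arm_command --pt "0 0 0.5 0 0.3" --pt "0 0 1 0 0.3" --pt "0 0 1 0 0.3"

```text
t: 13.85
eef_pos: [451.9, 267.3, 35.9]
tcp_rot: [3.142, 0.0, 2.958]
ft_force: [-1.3, 0.1, 4.3]
opening: 0.65
grip_force: 30.0
```

Request:
arm_command --pt "0 0 0.5 0 0.3" --pt "0 0 1 0 0.3" --pt "0 0 1 0 0.3"

```text
t: 14.15
eef_pos: [451.9, 267.2, 34.9]
tcp_rot: [3.142, 0.0, 2.958]
ft_force: [-1.5, 0.0, 7.1]
opening: 0.649
grip_force: 30.0
```

The lid has dropped: seal contact came at TCP z of about 37.7, which matches 7.4 mm below the mouth, so the lugs are in the gaps. I'll ease up 1 mm and screw clockwise.

Request:
arm_command --pt "0 0 -1 0 0.3" --pt "0 0 -1 5 0.3" --pt "0 0 -1 10 0.3" --pt "0 0 -1 15 0.3" --pt "0 0 -1 20 0.3"

```text
t: 14.65
eef_pos: [452.2, 267.4, 35.9]
tcp_rot: [3.141, 0.001, 2.606]
ft_force: [0.1, 0.2, 4.4]
opening: 0.648
grip_force: 30.0
```

```bash
cat > st.py <<'E'
from h import *
s=env.state(); print(s['t'],s['eef_pos'].round(2),s['tcp_rot'].round(3),s['ft_force'].round(1),s['moment'].round(2),s['joints'].round(2),round(s['opening'],3),s['grip_force'])
E
python3 st.py
```

```text
14.65 [452.18 267.35  35.89] [3.141e+00 1.000e-03 2.606e+00] [0.1 0.2 4.4] [ 0.05 -0.18 -0.02] [ 0.41  0.56  1.95 -0.    0.64 -0.63] 0.648 29.99779439298436
```

Request:
arm_command --pt "0 0 0 5 0.3" --pt "0 0 0 10 0.3" --pt "0 0 0 15 0.3" --pt "0 0 0 20 0.3" --pt "0 0 0 25 0.3"

```text
t: 15.15
eef_pos: [452.2, 267.4, 35.9]
tcp_rot: [3.141, 0.0, 2.17]
ft_force: [-0.0, 0.9, 3.4]
opening: 0.646
grip_force: 30.0
```

```bash
python3 st.py
```

```text
15.15 [452.19 267.38  35.89] [3.141 0.    2.17 ] [-0.   0.9  3.4] [ 0.04 -0.16  0.  ] [ 0.41  0.56  1.95 -0.    0.64 -0.19] 0.646 29.997699139639735
```

Request:
arm_command --pt "0 0 0 5 0.3" --pt "0 0 0 10 0.3" --pt "0 0 0 15 0.3" --pt "0 0 0 20 0.3" --pt "0 0 0 20 0.3"

```text
t: 15.65
eef_pos: [452.2, 267.4, 35.9]
tcp_rot: [3.141, -0.0, 1.823]
ft_force: [0.8, 0.5, 3.4]
opening: 0.647
grip_force: 30.0
```

```bash
python3 st.py
```

```text
15.65 [452.19 267.38  35.9 ] [ 3.141 -0.     1.823] [0.8 0.5 3.4] [ 0.02 -0.22 -0.09] [ 0.41  0.56  1.95 -0.    0.64  0.16] 0.647 30.001649516634643
```

Request:
arm_command --pt "0 0 0 3 0.3" --pt "0 0 0 6 0.3" --pt "0 0 0 9 0.3" --pt "0 0 0 12 0.3" --pt "0 0 0 12 0.3"

```text
t: 16.15
eef_pos: [452.3, 267.9, 35.9]
tcp_rot: [3.14, -0.001, 1.616]
ft_force: [-0.3, 4.5, 3.5]
opening: 0.647
grip_force: 30.0
```

```bash
python3 st.py
```

```text
16.15 [452.26 267.85  35.91] [ 3.140e+00 -1.000e-03  1.616e+00] [-0.3  4.5  3.5] [ 0.98 -0.07  0.19] [0.41 0.56 1.94 0.   0.64 0.36] 0.647 30.00111727975309
```

Request:
arm_command --pt "0 0 0 2 0.3" --pt "0 0 0 4 0.3" --pt "0 0 0 6 0.3" --pt "0 0 0 6 0.3"

```text
t: 16.55
eef_pos: [452.7, 267.5, 36.0]
tcp_rot: [3.14, -0.0, 1.514]
ft_force: [2.7, 1.6, 2.5]
opening: 0.646
grip_force: 30.0
```

```bash
python3 st.py
```

```text
16.55 [452.66 267.53  35.98] [ 3.14  -0.     1.514] [2.7 1.6 2.5] [ 0.46 -0.66  1.14] [ 0.41  0.56  1.94 -0.    0.64  0.47] 0.646 30.000809138291515
```

Request:
arm_command --pt "0 0 0 2 0.3" --pt "0 0 0 4 0.3" --pt "0 0 0 6 0.3" --pt "0 0 0 6 0.3"

```text
t: 16.95
eef_pos: [452.7, 267.5, 36.1]
tcp_rot: [3.14, -0.001, 1.408]
ft_force: [3.2, 1.7, 3.2]
opening: 0.649
grip_force: 30.0
```

```bash
python3 st.py
```

```text
16.95 [452.67 267.53  36.08] [ 3.140e+00 -1.000e-03  1.408e+00] [3.2 1.7 3.2] [ 0.44 -0.77  1.19] [ 0.41  0.56  1.94 -0.    0.64  0.57] 0.649 30.00228489920086
```

Moment levels off at 1.2 Nm at the stop after about 80° clockwise, so the pads are now slipping and the lid is tight. I'll release with a partial opening and lift.

Request:
arm_command --pt "0 0 0 0 0.8" --pt "0 0 0 0 0.8" --pt "0 0 0 0 0.8" --pt "0 0 0 0 0.8"

```text
t: 17.35
eef_pos: [451.5, 267.0, 35.5]
tcp_rot: [-3.141, 0.001, 1.405]
ft_force: [-0.3, -0.1, -0.1]
opening: 0.798
grip_force: 0.0
```

```bash
python3 st.py
```

```text
17.35 [451.46 267.01  35.52] [-3.141e+00  1.000e-03  1.405e+00] [-0.3 -0.1 -0.1] [-0.08 -0.12  0.01] [0.41 0.56 1.95 0.   0.64 0.57] 0.798 0.0
```

Request:
arm_command --pt "0 0 -20 0 0.8" --pt "0 0 -65 0 0.8" --pt "0 0 -110 0 0.8" --pt "0 0 -150 0 0.8" --pt "0 0 -150 0 0.8"

```text
t: 17.85
eef_pos: [453.5, 268.0, 190.5]
tcp_rot: [3.135, -0.004, 1.405]
ft_force: [1.5, -0.4, 0.3]
opening: 0.8
grip_force: 0.0
```

Request:
arm_command --pt "0 8 -10 -8 0.5" --pt "0 16 -20 -16 0.5" --pt "0 24 -30 -24 0.5" --pt "0 32 -40 -32 0.5" --pt "0 37 -50 -40 0.5"

```text
t: 18.35
eef_pos: [488.4, 260.9, 235.1]
tcp_rot: [-3.14, -0.0, 2.109]
ft_force: [0.2, 0.8, 0.1]
opening: 0.509
grip_force: 0.0
```

Request:
arm_command --pt "0 0 0 -8 0" --pt "0 0 0 -16 0" --pt "0 0 0 -24 0" --pt "0 0 0 -32 0" --pt "0 0 0 -40 0"

```text
t: 18.85
eef_pos: [487.9, 261.0, 234.6]
tcp_rot: [-3.14, -0.001, 2.807]
ft_force: [0.1, -0.6, 0.0]
opening: 0.138
grip_force: 0.0
```

Request:
arm_command --pt "0 0 0 -8 0" --pt "0 0 0 -11 0" --pt "0 0 0 -11 0" --pt "0 0 0 -11 0"

```text
t: 19.25
eef_pos: [488.1, 261.1, 235.1]
tcp_rot: [-3.141, -0.001, 2.992]
ft_force: [0.3, -0.1, -0.6]
opening: 0.008
grip_force: 0.0
```

```bash
python3 st.py; python3 - <<'E'
from h import *
w=snap('wrist','w7'); g=cv2.cvtColor(w['im'],cv2.COLOR_BGR2GRAY)
u,v=proj(w,[453.8,267.8,84]); print(u,v)
for a in circ(w,u,v,50,18,34): print(a,onz(w,a[0],a[1],84).round(1), 'r mm',a[2])
iu,iv=int(round(u)),int(round(v))
print('row',iu-34,[int(x) for x in g[iv-1:iv+2,iu-34:iu+35].mean(0)])
print('col',iv-75,[int(x) for x in g[iv-75:iv+45,iu-1:iu+2].mean(1)])
for z in(69,84): print(z,proj(w,[453.8+31*.989,267.8-31*.147,z]),proj(w,[453.8-31*.989,267.8+31*.147,z]),proj(w,[453.8+31*.147,267.8+31*.989,z]))
E
```

```text
19.25 [488.12 261.06 235.1 ] [-3.141e+00 -1.000e-03  2.992e+00] [ 0.3 -0.1 -0.6] [ 0.03 -0.14 -0.03] [ 0.37  0.34  1.67  0.    1.14 -1.05] 0.008 0.0
324.4688611296816 155.98327484683074
row 290 [254, 254, 254, 254, 253, 253, 253, 253, 254, 254, 237, 173, 144, 145, 148, 147, 144, 135, 139, 149, 149, 150, 152, 150, 142, 116, 107, 103, 105, 104, 102, 103, 102, 104, 104, 104, 104, 103, 103, 103, 104, 107, 103, 104, 102, 105, 104, 104, 105, 103, 112, 137, 152, 155, 159, 158, 155, 148, 149, 175, 191, 196, 197, 197, 195, 196, 198, 196, 196]
col 81 [58, 60, 60, 61, 61, 58, 56, 52, 48, 85, 151, 201, 217, 221, 220, 201, 149, 133, 143, 149, 151, 151, 149, 140, 122, 102, 96, 96, 113, 154, 187, 193, 190, 186, 163, 147, 138, 138, 136, 139, 141, 139, 137, 137, 135, 127, 103, 71, 65, 77, 99, 107, 108, 107, 108, 106, 106, 104, 106, 106, 106, 109, 105, 105, 105, 105, 104, 106, 104, 104, 103, 104, 106, 105, 105, 103, 104, 105, 101, 102, 105, 103, 102, 103, 103, 103, 101, 104, 101, 102, 102, 101, 100, 102, 100, 103, 117, 145, 157, 175, 184, 187, 185, 186, 186, 189, 189, 183, 158, 136, 129, 128, 129, 131, 129, 131, 128, 130, 132, 127]
69 [324.48364302 178.06712533] [324.39281181 130.64166159] [347.94351095 154.800125  ]
84 [324.51446806 180.10782402] [324.42118379 130.76354411] [348.94796171 155.92121834]
```

Numeric check: the lid covers the pot mouth, the dark bore is gone, and the disc is centred at about (325,154) as predicted. Next I move in front of the drawer lip with the fingers shut.

Request:
arm_command --pt "30 0 0 0 0" --pt "65 1 0 0 0" --pt "100 1 0 0 0" --pt "136 2 0 0 0" --pt "136 2 40 0 0"

```text
t: 19.8
eef_pos: [352.8, 284.6, 198.9]
tcp_rot: [3.137, 0.006, 2.994]
ft_force: [1.2, -0.1, -2.0]
opening: 0.004
grip_force: 0.0
```

Request:
arm_command --pt "0 0 40 0 0" --pt "0 0 80 0 0" --pt "0 0 120 0 0" --pt "0 0 154 0 0" --pt "0 0 154 0 0"

```text
t: 20.3
eef_pos: [352.4, 282.1, 38.8]
tcp_rot: [-3.137, -0.005, 2.992]
ft_force: [-0.2, 1.3, -0.4]
opening: 0.001
grip_force: 0.0
```

```bash
python3 st.py
```

```text
20.3 [352.41 282.11  38.76] [-3.137 -0.005  2.992] [-0.2  1.3 -0.4] [ 0.08 -0.18  0.05] [ 0.53  0.48  2.11 -0.    0.55 -0.89] 0.001 0.0
```

Request:
arm_command --pt "-5 0 0 0 0" --pt "-10 0 0 0 0" --pt "-15 0 0 0 0" --pt "-22 0 0 0 0" --pt "-30 0 0 0 0"

```text
t: 20.8
eef_pos: [384.5, 278.8, 42.6]
tcp_rot: [3.141, 0.001, 2.993]
ft_force: [-3.3, 2.0, 2.5]
opening: 0.005
grip_force: 1.6
```

Request:
arm_command --pt "-8 0 0 0 0" --pt "-16 0 0 0 0" --pt "-24 0 0 0 0" --pt "-32 0 0 0 0" --pt "-40 0 0 0 0"

```text
t: 21.3
eef_pos: [424.0, 272.7, 41.7]
tcp_rot: [-3.141, -0.0, 2.993]
ft_force: [-2.6, 2.3, 2.8]
opening: 0.003
grip_force: 1.7
```

```bash
python3 st.py
```

```text
21.3 [424.05 272.72  41.72] [-3.141 -0.     2.993] [-2.6  2.3  2.8] [0.4  0.36 0.03] [ 0.44  0.53  1.99 -0.    0.62 -0.98] 0.003 1.6609645122662187
```

Request:
arm_command --pt "-10 0 0 0 0" --pt "-20 0 0 0 0" --pt "-30 0 0 0 0" --pt "-40 0 0 0 0" --pt "-50 0 0 0 0"

```text
t: 21.8
eef_pos: [473.7, 265.4, 41.7]
tcp_rot: [-3.142, -0.0, 2.993]
ft_force: [-2.5, 3.0, 0.8]
opening: 0.003
grip_force: 1.7
```

Request:
arm_command --pt "-4 0 0 0 0" --pt "-8 0 0 0 0" --pt "-12 0 0 0 0" --pt "-16 0 0 0 0"

```text
t: 22.2
eef_pos: [487.1, 263.2, 41.7]
tcp_rot: [-3.141, -0.003, 2.994]
ft_force: [-6.8, 3.9, 3.8]
opening: 0.003
grip_force: 3.6
```

Request:
arm_command --pt "-2 0 0 0 0" --pt "-4 0 0 0 0" --pt "-6 0 0 0 0" --pt "-8 0 0 0 0"

```text
t: 22.6
eef_pos: [493.5, 262.2, 41.6]
tcp_rot: [-3.14, -0.006, 2.993]
ft_force: [-23.7, 12.8, 13.7]
opening: 0.01
grip_force: 12.8
```

```bash
python3 st.py
```

```text
22.6 [493.54 262.16  41.65] [-3.14  -0.006  2.993] [-23.7  12.8  13.7] [2.24 4.11 0.11] [ 0.37  0.58  1.85  0.    0.71 -1.05] 0.01 12.787619903683662
```

Request:
arm_command --pt "-0.5 0 0 0 0" --pt "-1 0 0 0 0" --pt "-1 0 0 0 0"

```text
t: 22.9
eef_pos: [493.5, 262.2, 41.7]
tcp_rot: [-3.14, -0.007, 2.993]
ft_force: [-23.3, 9.3, 12.0]
opening: 0.009
grip_force: 11.5
```

```bash
python3 st.py
```

```text
22.9 [493.46 262.19  41.67] [-3.14  -0.007  2.993] [-23.3   9.3  12. ] [1.92 3.7  0.09] [ 0.37  0.58  1.85  0.    0.71 -1.06] 0.009 11.529829055070877
```

Request:
arm_command --pt "15 0 0 0 0" --pt "40 0 0 0 0" --pt "40 0 -40 0 0" --pt "40 0 -85 0 0" --pt "40 0 -130 0 0"

```text
t: 23.4
eef_pos: [457.9, 267.4, 173.4]
tcp_rot: [-3.141, 0.001, 2.994]
ft_force: [0.7, 0.5, 0.3]
opening: 0.008
grip_force: 0.0
```

Request:
arm_command --pt "-35 0 -30 0 0" --pt "-70 0 -70 0 0" --pt "-105 0 -70 0 0" --pt "-105 0 -70 0 0" --pt "-105 0 -70 0 0"

```text
t: 23.9
eef_pos: [561.9, 251.6, 241.1]
tcp_rot: [-3.141, -0.0, 2.992]
ft_force: [-0.1, 0.1, 0.4]
opening: 0.006
grip_force: 0.0
```

```bash
python3 st.py; python3 - <<'E'
from h import *
w=snap('wrist','w8'); g=cv2.cvtColor(w['im'],cv2.COLOR_BGR2GRAY)
for x,y in((493,262),(513,259),(525,257)):print(proj(w,[x,y,95]))
for off in(0,60,-50):
    u,v=proj(w,np.array([513,259,95])+off*np.array([.147,.989,0])); u=int(u);v=int(v)
    print(off,u,v-30,[int(x) for x in g[v-30:v+25,u-2:u+3].mean(1)])
    for vv in range(v-30,v+25,10): print(vv,onz(w,u,vv,95).round(1))
E
```

```text
23.9 [561.94 251.61 241.12] [-3.141 -0.     2.992] [-0.1  0.1  0.4] [ 0.09 -0.15 -0.02] [ 0.31  0.43  1.51 -0.    1.21 -1.11] 0.006 0.0
[323.26896405 127.52457654]
[323.28250689 144.43861191]
[323.13177947 154.37162488]
0 323 114 [57, 58, 59, 59, 59, 59, 58, 59, 64, 68, 71, 70, 69, 65, 65, 61, 62, 59, 60, 58, 56, 54, 55, 69, 111, 150, 163, 162, 157, 151, 135, 110, 108, 113, 112, 112, 109, 106, 103, 101, 109, 114, 113, 112, 113, 113, 111, 113, 112, 114, 111, 112, 110, 111, 113]
114 [477.4 264.   95. ]
124 [488.9 262.3  95. ]
134 [500.5 260.5  95. ]
144 [512.4 258.7  95. ]
154 [524.5 256.9  95. ]
164 [536.8 255.   95. ]
60 371 114 [75, 70, 62, 61, 61, 61, 66, 70, 74, 75, 76, 71, 66, 64, 63, 66, 69, 66, 64, 61, 57, 58, 52, 53, 53, 51, 52, 68, 91, 98, 102, 119, 138, 149, 153, 153, 153, 146, 130, 124, 146, 162, 164, 163, 162, 161, 163, 164, 177, 196, 225, 248, 250, 249, 249]
114 [486.  321.1  95. ]
124 [497.5 319.9  95. ]
134 [509.3 318.6  95. ]
144 [521.2 317.4  95. ]
154 [533.4 316.1  95. ]
164 [545.8 314.7  95. ]
-50 282 114 [86, 91, 95, 102, 104, 101, 95, 89, 84, 84, 84, 84, 84, 84, 83, 83, 86, 91, 96, 96, 96, 90, 88, 84, 84, 85, 87, 90, 98, 103, 106, 130, 186, 224, 235, 233, 226, 220, 195, 170, 198, 231, 238, 238, 237, 237, 237, 236, 237, 237, 237, 238, 237, 238, 239]
114 [470.1 215.3  95. ]
124 [481.5 213.1  95. ]
134 [493.1 210.9  95. ]
144 [504.9 208.7  95. ]
154 [516.9 206.4  95. ]
164 [529.2 204.1  95. ]
```

The front plate now meets the roof with only a one-pixel seam (row 153 at three columns), and the push ended on a hard stop at 23 N. The drawer is home and the arm is clear, so I'll hand in.

```bash
python3 -c "
from cell import env
print(env.job_done())"
```

```text
the job is handed in; nothing more can be done
None
```

I screwed the lid down to its stop and pushed the drawer home, then handed the job in at about 24 s of the 64 s allowed; the hand-in gave no verdict, and I checked the lid and drawer by force readings and image measurements.

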